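# Unscrew the left-hand purge-port cap of a laser head

### The arm

A 6-joint arm with a two-finger parallel gripper is mounted at the origin on the work surface. World frame = base frame: x ahead of the robot, y to its left, z up, the work surface at z = 0. Lengths are in m, angles in rad, forces in N, time in s.
With the tool pointing down it reaches from about 0.275 to 0.875 m from the base axis. Payload 12.5 kg.
Tool frame: the origin (TCP) lies at the very end of the fingers, on their centre line; the grasp point (between the pads) lies 19 mm behind it; x points along the fingers, y is the direction in which the jaws open and shut, and the axes are right-handed (so a half turn about x gives the same grasp; the last joint's range is limited). The gripper opens to 85 mm and grips with 20 to 120 N. Pads are 22 mm wide; open, the fingers measure 114 mm over their backs; the gripper's body (76 mm by 85 mm) begins 54 mm behind the grasp point. The pads swing forward as they close: fully open they stand 13 mm farther back than shut.
Start: joints at [1.041, 0.351, 1.652, -0, 1.139, -0.085], TCP at [0.237, 0.496, 0.231] pointing down, gripper open.
Joint ranges: [-2.75, 2.75], [-0.79, 2.1], [0.01, 2.65], [-1.57, 4.71], [0.07, 3.14], [-2.87, 2.87]. Speed limits (rad/s): [2.22, 2.22, 2.79, 3.14, 3.14, 3.14].

### API

Orientations are given as a 3x3 rotation matrix whose columns are the frame's x, y, z axes.
In Python, from bench import manip gives the robot as it stands. Calls block until the motion is done:
- manip.move_ptp(position, orientation): joint-space move of the TCP to a pose.
- manip.move_l(position, attitude=None, max_speed=0.15): straight line of the TCP; attitude=None keeps the orientation; max_speed is the mean speed in m/s.
- manip.move_j(angles): joint-space move.
- manip.set_gripper(opening, effort=None): opening from 0.0 (shut) to 1.0 (fully open); effort is the grip in N (None keeps the last); returns when the fingers have stopped.
- manip.dwell(seconds).
- manip.inverse_kinematics(position, orientation): joint angles nearest the present ones, or None.
- manip.grab_frame(name): name is "scene" or "top"; returns (picture, depth): 480x640x3 uint8, red, green, blue; 480x640 float32, m along the optical axis (not along the pixel's ray), 0 where there is no reading.
- manip.get_calibration(name): a dict with "camera_matrix" (3x3 intrinsics, pixels), "k1" (the pictures are not rectified: a ray, as slopes to the right and down, at radius r is drawn at 1 + k1 r^2 times it, then the intrinsics apply), "R" (3x3) and "t" (3): a world point X has camera coordinates R X + t. Camera axes: x right, y down, z forward; pixel columns grow to the right and rows downward; lengths in m; the calibration is good to about 2 mm. A picture is of the moment at which its call begins. get_calibration takes no time and is no camera call.
A pose or a line that the arm cannot do raises manip.Unreachable and nothing moves.
- manip.sign_off(): hands the job in, once; it reports no verdict.
Trained networks look in the newest picture that a camera, given by its name, has taken for a name from the list of things; names that differ only in an ending like _2 or _b are one class to them, and where a whole thing is asked for, a point or a joint stands for the part that bears it (a point fixed in the world has none). Each returns a list of dicts, best first, with "confidence" (0 to 1); they miss things now and then, are a little off and sometimes report something else, mostly with a low value. They report only what shows in the picture. A call takes as long as a camera call. They do not tell look-alikes from the thing itself.
- manip.look_for(camera, name): "at" ([x, y, z] in m, in world coordinates, good to about 4 mm: the middle of the surface that is visible of it).
Readings, each from a call of its own:
- manip.current_time(): time.
- manip.current_qpos(): joint angles.
- manip.current_joint_vel(): joint speeds.
- manip.current_joint_torque(): joint torques, N m.
- manip.current_ee_pos(): TCP position.
- manip.current_tcp_rot(): TCP orientation.
- manip.current_force(): force on the tool from outside, world axes, zero at the start.
- manip.current_ft_torque(): the same for the moment, N m.
- manip.current_grip_width(): opening from 0.0 (shut) to 1.0 (fully open).
Only numpy, scipy, OpenCV 4.12 (cv2) and the standard library are available. Lean on these libraries where they do the work, as an engineer would, in place of code of your own. Each camera call takes 0.05 s, during which the arm holds its last target.

### The job

Take the cap with the red engraved line off its port on the red laser head: it has a left-hand thread, so unscrew it by turning it clockwise (seen from above) until its line meets the white index line on the port's flange, letting it climb freely as it turns and never forcing the thread (pull or press under about 10 N). Then lift it off and set it down gently and upright, open end down, on the floor of the blue tray before letting go. Leave the plain cap unturned and the other things on the table where they are.

Things in the scene. Friction and masses are not known exactly. Their poses are not given: they have to be found in the camera images.
- cap_center (a point): centre of the marked cap: a round knurled aluminium cap, 48 mm in diameter, 42 mm tall, 0.14 kg, open below (skirt 5 mm thick), with a thin red ring round its side and a red engraved line on its top; the point lies on its axis, 21 mm over its lower rim. Its z is up, its x runs along the engraved line from the axis to the rim. Loose once unscrewed.
- cap_mark (a point): outer end of the red engraved line: on the top face of the marked cap at its rim, 24 mm from the axis and 21 mm above the cap's centre
- port_index (a point): point on the white index line of the marked port's flange: on the flange's upper face, 30 mm from the port's axis (the line is radial, from 26 to 44 mm). The flange is a dark disc 88 mm in diameter and 6 mm thick on the head's top. At the start the red line points 1.8 to 2.6 rad counterclockwise of this line; the cap is free when both point the same way.
- port_axis (a point): the marked port's upright axis at the height of the flange's upper face; its x points to the white index line. The lower rim of the screwed-down cap stands 0 to 2 mm above this height.
- thread: left-hand brass thread on the stud under the cap (frame of the port, origin 6 mm below port_axis). Two pins in the cap run in it, about 1.5 mm axial and 1 mm sideways play. Turned clockwise, the cap first stays level, then must climb steeply, and is level again at the end; feel when and how much: the thread pushes a cap held too low up and one lifted too early down. It strips at 25 N between cap and thread.
- stud_top (a point): top of the brass stud, 22 mm in diameter, 31 mm above the flange, hidden under the cap. A rubber seal at its foot drags on the cap (about 0.25 N m; grip with 20 N or more) over the first half of the turn. Once the lines meet, the cap lifts straight off and is clear of the stud 38 mm higher than at the start.
- plain_cap (a joint): angle of the plain cap, rad, 0 at the start; must stay within 0.2
- plain_cap_center (a point): centre of the plain cap: same shape and size as the marked one but without any red, on an equal port 140 mm from the marked port; it may be on either side. Leave it alone.
- tray_in (a point): centre of the inner floor of the blue parts tray: 150 mm along its x, 120 mm along its y outside, walls 4 mm thick, rim 18 mm above this floor. Fixed.
- mount0_center (a point): lens mount, 95 mm tall on a round foot, loose; middle of it, 50 mm above the table
- mount1_center (a point): a second such lens mount
- bottle_center (a point): bottle, 56 mm in diameter, 130 mm tall, loose; its middle
- meter_center (a point): blue hand-held power meter 160 x 85 x 30 mm lying on the table, loose; its middle
- driver_grip (a point): screwdriver 170 mm long lying on the table, loose; its handle
- lens_tube_center (a point): black lens tube, 31 mm in diameter, 45 mm tall, standing loose; its middle
There are look-alikes about, which are no part of the job. Leave any purple or yellow look-alike of the part that bears tray_in alone.

How it is judged:
On the way, in this order (a step that is already met when the one before it is completed fails the run):
1. the marked cap, still on its stud, has been turned clockwise until its red line meets the white index line (ends within 13 mm of one another seen from above) (horizontal distance between cap_mark and port_index below 0.013 m and horizontal distance between cap_center and port_axis below 0.005 m and z of cap_center in the frame of port_axis below 0.045 m), for 0.1 s.
2. the cap stands on the tray's floor, upright, while the fingers still hold it (x of cap_center in the frame of tray_in between -0.06 and 0.06 m and y of cap_center in the frame of tray_in between -0.045 and 0.045 m and z of cap_center in the frame of tray_in between 0.016 and 0.026 m and angle between cap_center's own z axis and vertical below 0.1 rad and contact force between the fingers and cap above 0.5 N), for 0.1 s.
At the end, for the whole second after the job is handed in: the marked cap stands upright (within 0.1 rad, open end down), at rest on the floor of the tray (its centre within 60 mm along and 45 mm across of the tray's middle and 16 to 26 mm above the floor), let go (x of cap_center in the frame of tray_in between -0.06 and 0.06 m and y of cap_center in the frame of tray_in between -0.045 and 0.045 m and z of cap_center in the frame of tray_in between 0.016 and 0.026 m and angle between cap_center's own z axis and vertical below 0.1 rad and linear speed of cap below 0.02 m/s); the robot touches nothing.
It fails at once if the thread is forced (more than 25 N between the marked cap's pins and the thread) (contact force between cap and thread above 25 N).
It fails at once if the plain cap is turned (value of joint plain_cap above 0.2 rad or value of joint plain_cap below -0.2 rad).
It fails at once if a bystander on the table is shifted by more than 30 mm (distance of any of mount0_center, mount1_center, bottle_center, meter_center, driver_grip, lens_tube_center from where it was at the start of the episode above 0.03 m).
It also fails if it takes over 66 s, if anything falls off the work surface, if the arm or the gripper's body presses on something with over 40 N, if the wrist force passes 120 N, or if a joint passes its speed limit or range.

## Working session

There is one attempt and no reset: what is moved stays moved. The work goes in short steps, each a Python script; the robot and the scene stay as the last script left them, time stands still between calls to the robot, and variables do not carry over. Pictures are saved under pics/ and viewed, and the job is handed in when it is done.

```bash
ls; mkdir -p pics
cat > h.py <<'E'
import numpy as np, cv2
from bench import manip
def snap(cam,fn):
    p,d=manip.grab_frame(cam); cv2.imwrite('pics/'+fn+'.png',p[:,:,::-1]); np.savez('pics/'+fn+'.npz',p=p,d=d); return p,d
def cal(cam):
    c=manip.get_calibration(cam); K=np.array(c['camera_matrix']); return K,c['k1'],np.array(c['R']),np.array(c['t'])
def px2w(cam,u,v,depth=None,z=None):
    K,k1,R,t=cal(cam)
    q=cv2.undistortPoints(np.array([[[u,v]]],float),K,np.array([k1,0,0,0.]))[0,0]
    ray=np.array([q[0],q[1],1.])
    if depth is not None: return R.T@(ray*depth-t)
    o=-R.T@t; dd=R.T@ray; return o+dd*(z-o[2])/dd[2]
def w2px(cam,X):
    K,k1,R,t=cal(cam)
    return cv2.projectPoints(np.array(X,float).reshape(-1,1,3),cv2.Rodrigues(R)[0],t,K,np.array([k1,0,0,0.]))[0].reshape(-1,2)
E
python3 - <<'E'
from h import *
np.set_printoptions(precision=4,suppress=True)
for c in('scene','top'):
    snap(c,c+'0'); print(cal(c))
    for n in('cap_center','plain_cap_center','tray_in','port_axis','cap_mark','port_index','stud_top','mount0_center','bottle_center','meter_center','driver_grip','lens_tube_center'):
        try: print(c,n,[(np.round(x['at'],3),round(x['confidence'],2)) for x in manip.look_for(c,n)])
        except Exception as e: print(c,n,e)
print(manip.current_time(),manip.current_force())
E
```

```text
pics
(array([[566.9219,   0.    , 315.8683],
       [  0.    , 566.9219, 230.8677],
       [  0.    ,   0.    ,   1.    ]]), -0.05505660956811199, array([[ 0.1239,  0.9921, -0.0197],
       [ 0.7193, -0.1034, -0.6869],
       [-0.6836,  0.0709, -0.7264]]), array([ 0.0141, -0.2693,  1.5103]))
scene cap_center [(array([0.575, 0.225, 0.11 ]), 0.34)]
scene plain_cap_center [(array([0.576, 0.226, 0.106]), 0.81)]
scene tray_in [(array([0.301, 0.233, 0.002]), 0.78), (array([ 0.592, -0.213,  0.005]), 0.76), (array([ 0.367, -0.167,  0.007]), 0.68), (array([ 0.164, -0.3  ,  0.008]), 0.66)]
scene port_axis [(array([0.565, 0.082, 0.069]), 0.8)]
scene cap_mark [(array([0.558, 0.09 , 0.111]), 0.67)]
scene port_index [(array([0.563, 0.079, 0.068]), 0.75), (array([0.79 , 0.052, 0.018]), 0.66)]
scene stud_top [(array([0.565, 0.087, 0.061]), 0.93)]
scene mount0_center [(array([0.789, 0.058, 0.015]), 0.88)]
scene bottle_center [(array([ 0.701, -0.368,  0.079]), 0.72)]
scene meter_center [(array([ 0.398, -0.412,  0.032]), 0.87)]
scene driver_grip [(array([ 0.536, -0.424,  0.023]), 0.96)]
scene lens_tube
[... 573 characters left out ...]
]), 0.7), (array([ 0.374, -0.163,  0.012]), 0.68)]
top port_axis [(array([0.538, 0.085, 0.066]), 0.83), (array([0.541, 0.087, 0.109]), 0.28)]
top cap_mark [(array([0.541, 0.087, 0.108]), 0.76)]
top port_index [(array([0.535, 0.082, 0.068]), 0.8)]
top stud_top [(array([0.534, 0.084, 0.061]), 0.71)]
top mount0_center [(array([0.776, 0.059, 0.02 ]), 0.64)]
top bottle_center [(array([ 0.675, -0.369,  0.089]), 0.59), (array([0.538, 0.083, 0.072]), 0.59)]
top meter_center [(array([0.537, 0.085, 0.065]), 0.73), (array([ 0.371, -0.418,  0.029]), 0.71)]
top driver_grip [(array([ 0.524, -0.426,  0.024]), 0.56)]
top lens_tube_center [(array([ 0.719, -0.279,  0.048]), 0.7)]
1.3 [-0.4246 -0.3348  0.4569]
```

View pics/scene0.png

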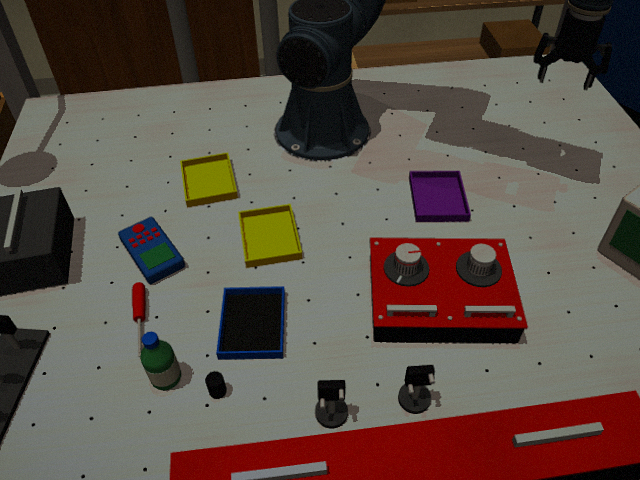

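View pics/top0.png

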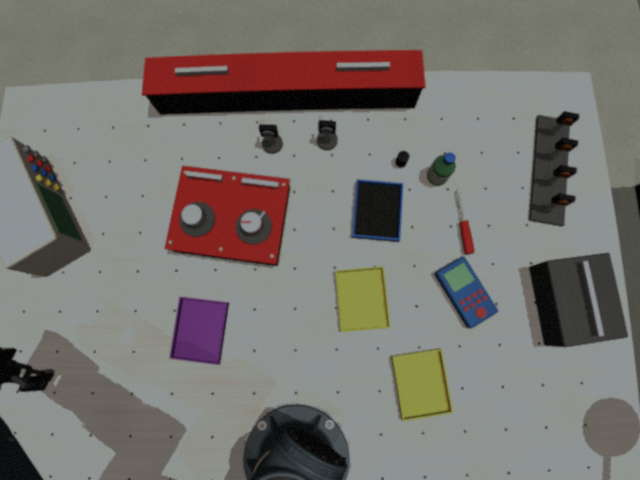

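```bash
python3 - <<'E'
import cv2
a=cv2.imread('pics/top0.png')[200:320,200:320]; cv2.imwrite('pics/ct0.png',cv2.resize(a,(600,600),interpolation=cv2.INTER_CUBIC))
E
python3 - <<'E'
from h import *
import sys
a=cv2.imread('pics/scene0.png')
c=w2px('scene',[0.56,0.087,0.09])[0]; print(c)
u,v=map(int,c); b=a[v-60:v+60,u-60:u+60]; cv2.imwrite('pics/cs0.png',cv2.resize(b,(600,600),interpolation=cv2.INTER_CUBIC))
E
```

```text
[404.87650562 264.09638284]
```

View pics/ct0.png

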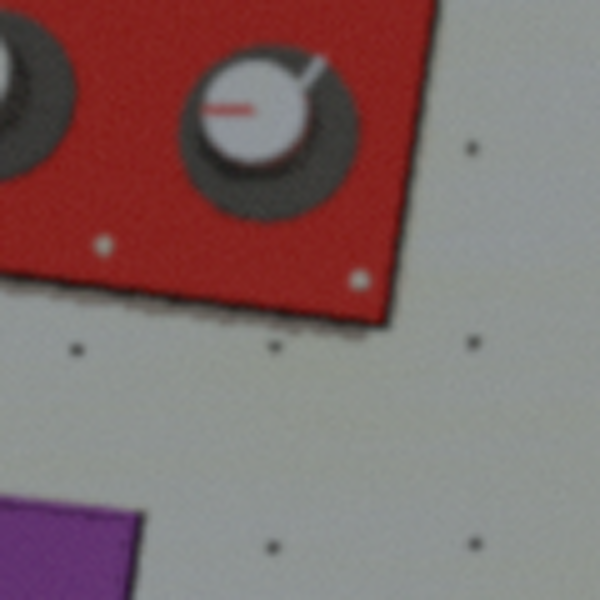

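View pics/cs0.png

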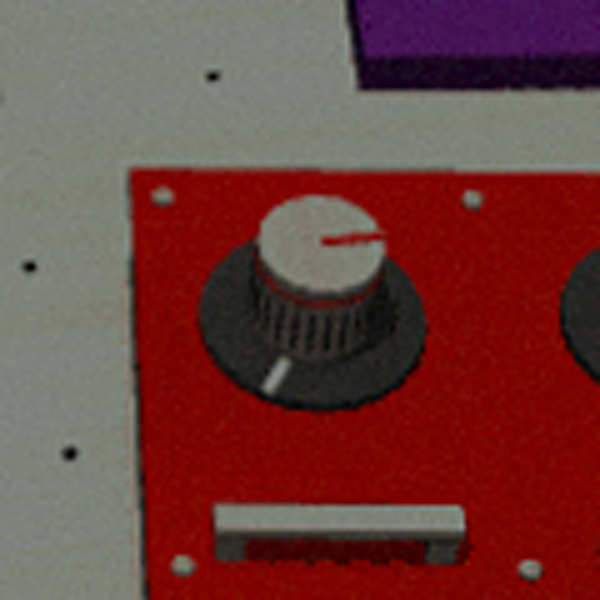

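Run:
```python
from h import *
np.set_printoptions(precision=4,suppress=True)
for cam,off,pts in (('top',(200,200),dict(captop=(255,110),redend=(206,109),redin=(252,110),idxout=(323,60),idxin=(303,84),flange_c=(268,132),capR=(308,112))),
  ('scene',(404-60,264-60),dict(captop=(321,244),redend=(384,237),redin=(322,241),idxout=(268,391),idxin=(285,361),fl_l=(200,315),fl_r=(426,320),fl_b=(318,410)))):
    d=np.load(f'pics/{cam}0.npz')['d']
    for n,(x,y) in pts.items():
        u=off[0]+(x+.5)/5-.5; v=off[1]+(y+.5)/5-.5
        dd=np.median(d[int(v)-1:int(v)+3,int(u)-1:int(u)+3])
        z=0.112 if n in('captop','redend','redin','capR') else 0.069
        print(cam,n,u,v,'depth',px2w(cam,u,v,depth=dd),'plane',px2w(cam,u,v,z=z))
# flange / cap top heights from depth
for cam in('scene','top'):
    d=np.load(f'pics/{cam}0.npz')['d']
    K,k1,R,t=cal(cam)
    vv,uu=np.mgrid[0:480,0:640]
    q=cv2.undistortPoints(np.stack([uu,vv],-1).reshape(-1,1,2).astype(float),K,np.array([k1,0,0,0.])).reshape(480,640,2)
    X=(np.dstack([q,np.ones((480,640))])*d[...,None]-t)@R
    np.save(f'pics/{cam}X.npy',X)
    m=(np.hypot(X[...,0]-.55,X[...,1]-.087)<.08)
    h,e=np.histogram(X[m][:,2],bins=np.arange(.05,.13,.002)); print(cam,list(zip(e.round(3),h)))
    # cap top points
    s=X[m&(X[...,2]>.1)]; print(cam,'captop',s.mean(0),np.median(s,0),s.min(0),s.max(0))
    p=np.load(f'pics/{cam}0.npz')['p'].astype(int)
    b=(p[...,2]>p[...,0]*1.6)&(p[...,2]>p[...,1]*1.4)&(abs(X[...,0]-.6)<.12)&(abs(X[...,1]+.21)<.12)&(X[...,2]<.05)
    s=X[b]; print('tray',len(s),s.min(0),s.max(0)); 
    r=cv2.minAreaRect(s[:,:2].astype(np.float32)*1000); print(r)
```

```text
top captop 250.6 221.6 depth [0.5415 0.094  0.1088] plane [0.5407 0.0935 0.112 ]
top redend 240.8 221.4 depth [0.548  0.1211 0.0871] plane [0.5417 0.1162 0.112 ]
top redin 250.0 221.6 depth [0.5416 0.0954 0.1088] plane [0.5407 0.0949 0.112 ]
top idxout 264.2 211.6 depth [0.5781 0.0698 0.0602] plane [0.5757 0.0685 0.069 ]
top idxin 260.2 216.4 depth [0.5643 0.0783 0.0677] plane [0.564  0.0781 0.069 ]
top flange_c 253.2 226.0 depth [0.5311 0.088  0.1084] plane [0.5406 0.0946 0.069 ]
top capR 261.2 222.0 depth [0.5456 0.0728 0.0866] plane [0.5392 0.069  0.112 ]
scene captop 407.8 252.4 depth [0.548  0.0936 0.1088] plane [0.5506 0.0927 0.112 ]
scene redend 420.4 251.0 depth [0.5282 0.1257 0.0854] plane [0.5506 0.1168 0.112 ]
scene redin 408.0 251.8 depth [0.546  0.0945 0.1082] plane [0.5492 0.0934 0.112 ]
scene idxout 397.2 281.8 depth [0.5805 0.0698 0.0651] plane [0.5835 0.0687 0.069 ]
scene idxin 400.6 275.8 depth [0.5679 0.0791 0.066 ] plane [0.5703 0.0783 0.069 ]
scene fl_l 383.6 266.6 depth [0.5383 0.0525 0.0627] plane [0.5434 0.051  0.069 ]
scene fl_r 428.8 267.6 depth [0.5542 0.13
[... 2661 characters left out ...]
(0.102), np.int64(6)), (np.float64(0.104), np.int64(26)), (np.float64(0.106), np.int64(108)), (np.float64(0.108), np.int64(130)), (np.float64(0.11), np.int64(46)), (np.float64(0.112), np.int64(10)), (np.float64(0.114), np.int64(1)), (np.float64(0.116), np.int64(0)), (np.float64(0.118), np.int64(0)), (np.float64(0.12), np.int64(0)), (np.float64(0.122), np.int64(0)), (np.float64(0.124), np.int64(0)), (np.float64(0.126), np.int64(0))]
top captop [0.5413 0.0935 0.1082] [0.5413 0.0934 0.1084] [0.5185 0.0712 0.1003] [0.5653 0.1168 0.1141]
tray 640 [ 0.5103 -0.2763  0.0004] [ 0.7094 -0.1438  0.0387]
((614.861572265625, -212.947509765625), (118.33956909179688, 200.17381286621094), 83.75061798095703)
```

```bash
cat >> h.py <<'E'
def Rt(th):
    c,s=np.cos(th),np.sin(th); return np.array([[0,c,s],[0,s,-c],[-1,0,0.]])
np.set_printoptions(precision=4,suppress=True)
E
python3 - <<'E'
from h import *
for d in range(-180,181,30):
    q=manip.inverse_kinematics([.545,.093,.09],Rt(np.radians(d))); print(d,q)
# handle heights
for cam in('scene','top'):
    X=np.load(f'pics/{cam}X.npy'); m=(X[...,0]>.59)&(X[...,0]<.68)&(abs(X[...,1]-.1)<.06)&(X[...,2]>.067); print(X[m].min(0) if m.any() else 0,X[m].max(0) if m.any() else 0, np.median(X[m],0))
t=manip.current_time(); f=[manip.current_force() for _ in range(10)]; print(manip.current_time()-t,np.std(f,0),np.mean(f,0))
E
```

```text
-180 None
-150 [ 0.0848  0.5411  1.7571 -0.      0.8434  2.7028]
-120 [ 0.0848  0.5411  1.7571 -0.      0.8434  2.1792]
-90 [ 0.0848  0.5411  1.7571 -0.      0.8434  1.6556]
-60 [ 0.0848  0.5411  1.7571 -0.      0.8434  1.132 ]
-30 [ 0.0848  0.5411  1.7571 -0.      0.8434  0.6084]
0 [ 0.0848  0.5411  1.7571 -0.      0.8434  0.0848]
30 [ 0.0848  0.5411  1.7571 -0.      0.8434 -0.4388]
60 [ 0.0848  0.5411  1.7571 -0.      0.8434 -0.9624]
90 [ 0.0848  0.5411  1.7571 -0.      0.8434 -1.486 ]
120 [ 0.0848  0.5411  1.7571 -0.      0.8434 -2.0096]
150 [ 0.0848  0.5411  1.7571 -0.      0.8434 -2.5332]
180 None
[0.5903 0.0401 0.0674] [0.6655 0.1222 0.0856] [0.6543 0.0814 0.081 ]
[0.636  0.0409 0.0682] [0.6582 0.1217 0.0872] [0.6463 0.0826 0.0813]
0.0 [0. 0. 0.] [-0.4246 -0.3348  0.4569]
```

Run:
```python
from h import *
t0=manip.current_time()
manip.move_ptp([.545,.0935,.16],Rt(0)); print(manip.current_time()-t0)
f0=manip.current_force(); print('f0',f0)
manip.move_l([.545,.0935,.075],max_speed=.1); print(manip.current_time()-t0,manip.current_force(),manip.current_ee_pos())
for o in np.arange(.72,.5,-.02):
    manip.set_gripper(o,20); f=np.array(manip.current_force()); print(round(o,3),manip.current_grip_width(),f,round(manip.current_time()-t0,2))
    if abs(f[0]-f0[0])>2.5: break
snap('scene','scene1')
```

```text
1.8583
f0 [-0.7182 -0.2405 -0.4572]
2.8583 [ 0.1404 -0.4651 -0.0429] [0.5454 0.0936 0.0756]
0.72 0.721051201995998 [-0.0433 -0.892  -0.2006] 3.23
0.7 0.6980899122973979 [ 0.3676 -0.977   0.563 ] 3.44
0.68 0.6751976132346449 [ 0.04   -0.2681  0.6157] 3.66
0.66 0.6619600738096395 [ 0.1857  0.1354 -0.5363] 3.88
0.64 0.6418943052388805 [ 0.4059 -0.7123 -0.1675] 4.09
0.62 0.6212527246376617 [-0.1218  0.5485  0.4726] 4.31
0.6 0.6009675671189599 [-0.5869 -0.6637 -0.3837] 4.53
0.58 0.5812714514379853 [-0.8672 -0.3436  0.5425] 4.74
0.56 0.5639655682945254 [-3.6849  0.8921  4.4098] 4.96
```

View pics/scene1.png

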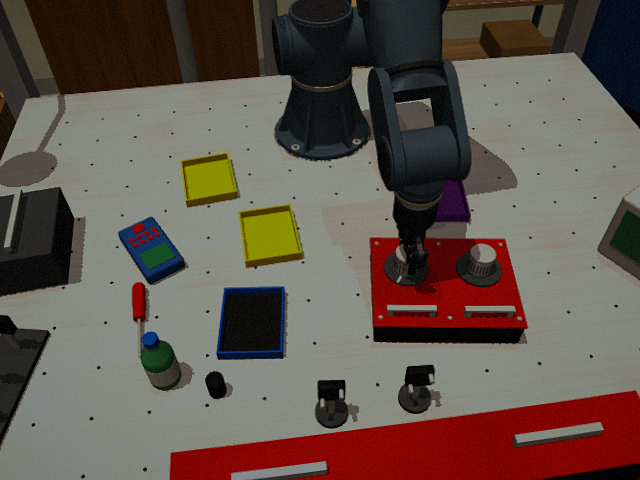

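Run:
```python
from h import *
t0=manip.current_time()
manip.set_gripper(.72,20)
P=[.5448,.0935,.075]
manip.move_ptp(P,Rt(np.radians(80))); print(manip.current_time()-t0,manip.current_ee_pos(),manip.current_force())
manip.set_gripper(.62,20)
for o in np.arange(.605,.54,-.01):
    manip.set_gripper(o,20); f=np.array(manip.current_force()); print(round(o,3),round(manip.current_grip_width(),4),f,manip.current_ft_torque(),round(manip.current_time()-t0,2))
    if abs(f[1]+.3)>3: break
```

```text
1.5416999999999996 [0.5448 0.0935 0.075 ] [-0.7606 -0.3221 -0.1778]
0.605 0.6054 [ 0.061   0.2168 -1.0526] [-0.0723 -0.0036 -0.0037] 2.01
0.595 0.5953 [-0.4494 -0.2168 -0.4732] [-0.0499 -0.0254 -0.0129] 2.23
0.585 0.5866 [-1.0605  0.6366  1.0199] [-0.1194  0.043   0.0306] 2.44
0.575 0.5786 [-2.0744 -2.9768  2.7653] [-0.5273  0.1537  0.0106] 2.66
0.565 0.564 [-1.4867 -1.7327  2.5474] [-0.53    0.0233  0.0515] 2.87
0.555 0.5573 [-0.8308 -2.7488  3.8221] [-0.6177  0.0841  0.1034] 3.09
0.545 0.5584 [-0.3087 -3.5621  5.3988] [-0.7055  0.1934  0.0631] 3.31
```

Run:
```python
from h import *
t0=manip.current_time()
R=Rt(np.radians(80))
manip.set_gripper(.40,30); print(manip.current_grip_width(),manip.current_force(),manip.current_ee_pos())
x,y,z=.5447,.0935,.075
for y,z in((.093,.075),(.0927,.0754),(.0927,.0758)):
    manip.move_l([x,y,z],R); f=manip.current_force(); print(y,z,f,manip.current_ft_torque(),manip.current_ee_pos(),round(manip.current_time()-t0,2))
```

```text
0.548688470423859 [-1.3568 -2.8864  6.2971] [0.545  0.0935 0.0753]
0.093 0.075 [-0.3719  0.8505  5.816 ] [-0.0806  0.0917  0.0775] [0.545  0.0934 0.0753] 0.47
0.0927 0.0754 [-0.9805  1.72    2.6109] [ 0.3104 -0.1057  0.0877] [0.5447 0.093  0.0754] 0.72
0.0927 0.0758 [ 0.8817  2.5033 -0.6769] [ 0.2677 -0.2584 -0.0682] [0.5446 0.0928 0.0756] 0.97
```

```bash
cat > turn.py <<'E'
from h import *
import json,sys
def turn(th,th_end,x,y,z,ff=0.,step=2.5,zmax=.1):
    t0=manip.current_time(); d=0; k=0
    while th>th_end+1e-6:
        th=max(th-step,th_end)
        manip.move_l([x,y,z],Rt(np.radians(th)))
        f=np.array(manip.current_force()); m=manip.current_ft_torque()[2]
        d=float(np.clip(0.6*d+ .07e-3*(f[2]+.7),-.8e-3,1.0e-3)) if abs(f[2]+.7)>1 or abs(d)>.15e-3 else 0.
        print(th,'z %.2f f %.1f %.1f %.1f m %.2f d %.2f ee %.2f t %.2f'%(z*1e3,*f,m,d*1e3,manip.current_ee_pos()[2]*1e3,manip.current_time()-t0))
        z=min(z+d,zmax); k+=1
        if abs(f[2])>12 or np.hypot(f[0],f[1])>14: print('STOP'); break
    json.dump([th,x,y,z],open('state.json','w')); return th,z
E
python3 - <<'E'
from turn import *
turn(80,40,.5447,.093,.0757)
snap('scene','scene2'); snap('top','top2')
E
```

```text
77.5 z 75.70 f 0.9 0.2 -3.2 m -0.16 d -0.18 ee 75.48 t 0.25
75.0 z 75.52 f 0.8 2.4 -1.2 m -0.11 d -0.14 ee 75.40 t 0.50
72.5 z 75.38 f 0.1 2.9 -1.5 m -0.04 d 0.00 ee 75.40 t 0.75
70.0 z 75.38 f 1.2 4.0 -0.5 m -0.09 d 0.00 ee 75.46 t 1.00
67.5 z 75.38 f 0.6 4.5 -0.2 m -0.13 d 0.00 ee 75.49 t 1.25
65.0 z 75.38 f 0.1 3.8 -1.6 m -0.04 d 0.00 ee 75.46 t 1.50
62.5 z 75.38 f 1.9 4.4 0.1 m -0.15 d 0.00 ee 75.60 t 1.75
60.0 z 75.38 f 1.9 4.6 -1.9 m -0.01 d -0.09 ee 75.55 t 2.00
57.5 z 75.30 f 3.3 2.6 -1.3 m -0.15 d 0.00 ee 75.54 t 2.25
55.0 z 75.30 f 4.6 2.8 -0.8 m -0.16 d 0.00 ee 75.50 t 2.50
52.5 z 75.30 f 4.3 2.6 -0.3 m -0.09 d 0.00 ee 75.38 t 2.75
50.0 z 75.30 f 2.9 0.8 -0.7 m -0.15 d 0.00 ee 75.31 t 3.00
47.5 z 75.30 f 1.2 -1.2 1.4 m -0.08 d 0.15 ee 75.30 t 3.25
45.0 z 75.44 f -0.6 0.1 2.0 m -0.08 d 0.27 ee 75.38 t 3.50
42.5 z 75.72 f -2.3 -1.4 3.3 m -0.01 d 0.44 ee 75.69 t 3.75
40.0 z 76.16 f -2.9 0.2 3.4 m -0.02 d 0.55 ee 76.08 t 4.00
```

```bash
sed -i 's/d=0; k=0/d=ff; k=0/' turn.py
python3 - <<'E'
from turn import *
th,x,y,z=json.load(open('state.json'))
turn(th,0,x,y,z,ff=.5e-3)
E
```

```text
37.5 z 76.71 f -2.0 2.4 1.2 m -0.01 d 0.43 ee 76.62 t 0.25
35.0 z 77.15 f 0.1 3.6 -1.7 m -0.11 d 0.19 ee 77.08 t 0.50
32.5 z 77.34 f 0.8 3.4 -2.0 m -0.05 d 0.02 ee 77.36 t 0.75
30.0 z 77.36 f -0.8 5.2 1.5 m -0.04 d 0.17 ee 77.51 t 1.00
27.5 z 77.53 f -0.8 4.1 2.9 m -0.08 d 0.35 ee 77.88 t 1.25
25.0 z 77.88 f -0.0 5.4 3.4 m -0.02 d 0.50 ee 78.27 t 1.50
22.5 z 78.38 f 1.6 2.1 2.5 m 0.01 d 0.52 ee 78.66 t 1.75
20.0 z 78.90 f 1.1 2.5 2.9 m -0.01 d 0.56 ee 79.09 t 2.00
17.5 z 79.47 f 1.3 1.7 1.4 m -0.02 d 0.48 ee 79.57 t 2.25
15.0 z 79.95 f 2.0 1.4 3.9 m -0.06 d 0.61 ee 80.15 t 2.50
12.5 z 80.56 f 1.5 0.9 4.9 m 0.02 d 0.75 ee 80.81 t 2.75
10.0 z 81.31 f 0.1 -0.0 1.5 m -0.04 d 0.60 ee 81.18 t 3.00
7.5 z 81.91 f 0.4 -0.5 0.5 m -0.00 d 0.45 ee 81.62 t 3.25
5.0 z 82.36 f 1.2 0.2 -1.2 m -0.02 d 0.23 ee 82.05 t 3.50
2.5 z 82.59 f 0.2 -0.3 -1.8 m -0.00 d 0.06 ee 82.44 t 3.75
0.0 z 82.65 f -0.7 -0.5 -1.4 m -0.00 d 0.00 ee 82.58 t 4.00
```

Run:
```python
import cv2
a=cv2.imread('pics/top2.png')[180:280,190:310]; b=cv2.imread('pics/scene2.png')[200:320,345:465]
cv2.imwrite('pics/c2.png',cv2.hconcat([cv2.resize(a,(400,400)),cv2.resize(b,(400,400))]))
```

```text
(no output)
```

View pics/c2.png

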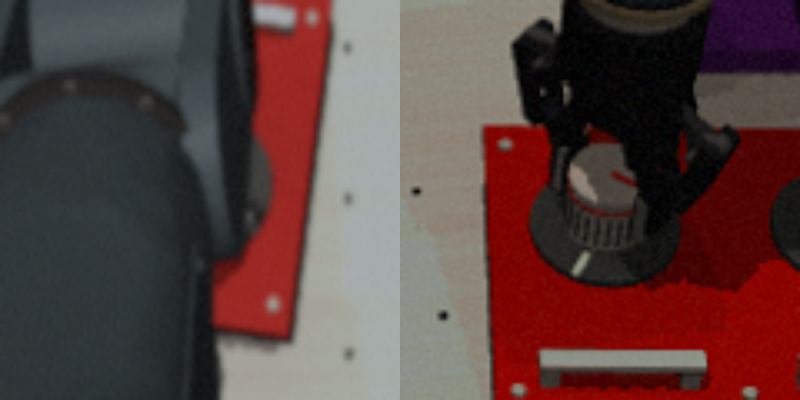

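Run:
```python
from turn import *
th,x,y,z=json.load(open('state.json'))
turn(th,-44,x,y,z,ff=.1e-3)
snap('scene','scene3'); print(manip.current_time())
b=cv2.imread('pics/scene3.png')[200:320,345:465]; cv2.imwrite('pics/c3.png',cv2.resize(b,(600,600),interpolation=cv2.INTER_CUBIC))
```

```text
-2.5 z 82.65 f -0.2 0.0 -0.6 m 0.01 d 0.00 ee 82.64 t 0.25
-5.0 z 82.65 f -0.8 0.4 -1.0 m -0.00 d 0.00 ee 82.72 t 0.50
-7.5 z 82.65 f 0.4 1.9 0.7 m -0.02 d 0.10 ee 82.80 t 0.75
-10.0 z 82.75 f -0.0 2.9 2.7 m -0.03 d 0.29 ee 82.99 t 1.00
-12.5 z 83.04 f 0.3 2.3 3.8 m 0.09 d 0.49 ee 83.32 t 1.25
-15.0 z 83.53 f 0.9 0.9 5.1 m -0.00 d 0.70 ee 83.70 t 1.50
-17.5 z 84.23 f 0.4 0.0 3.4 m -0.05 d 0.71 ee 84.20 t 1.75
-20.0 z 84.94 f -1.1 -1.3 1.9 m 0.00 d 0.61 ee 84.75 t 2.00
-22.5 z 85.54 f 0.3 0.2 -3.1 m 0.01 d 0.20 ee 85.21 t 2.25
-25.0 z 85.74 f -0.0 0.1 -1.6 m 0.05 d 0.05 ee 85.56 t 2.50
-27.5 z 85.80 f -0.3 0.3 -1.6 m -0.03 d 0.00 ee 85.74 t 2.75
-30.0 z 85.80 f 0.6 0.3 -2.1 m 0.02 d -0.10 ee 85.80 t 3.00
-32.5 z 85.70 f -0.3 0.1 -1.7 m 0.06 d 0.00 ee 85.68 t 3.25
-35.0 z 85.70 f 0.0 0.2 -2.0 m -0.02 d -0.09 ee 85.69 t 3.50
-37.5 z 85.61 f 0.6 0.2 -1.2 m 0.02 d 0.00 ee 85.60 t 3.75
-40.0 z 85.61 f 0.6 0.2 -1.8 m -0.05 d -0.08 ee 85.59 t 4.00
-42.5 z 85.53 f 0.6 0.1 -1.2 m 0.02 d 0.00 ee 85.54 t 4.25
-44 z 85.53 f 0.2 -0.8 -2.8 m 0.03 d -0.15 ee 85.54 t 4.50
23.2333
```

View pics/c3.png

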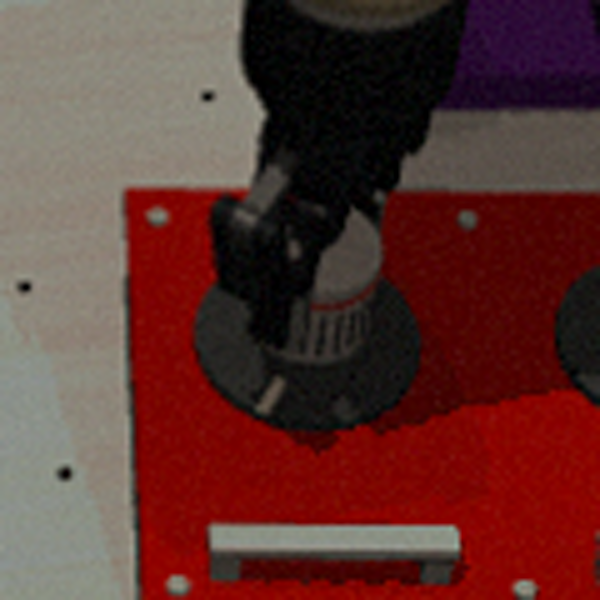

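Run:
```python
from h import *
t0=manip.current_time()
x,y=.5447,.093; R=Rt(np.radians(-44))
for z in(.0865,.088,.091,.096,.102):
    manip.move_l([x,y,z],R,max_speed=.05); print(z,manip.current_force(),manip.current_ft_torque(),manip.current_grip_width())
    if abs(manip.current_force()[2]+1.4)>6: print('STOP'); break
else:
    manip.move_l([x,y,.17],R,max_speed=.08); print(manip.current_force(),manip.current_grip_width())
print(manip.current_time())
C={}
for cam in('scene','top'):
    p=np.load(f'pics/{cam}0.npz')['p'].astype(int); X=np.load(f'pics/{cam}X.npy')
    b=((p[...,2]>p[...,0]*1.6)&(p[...,2]>p[...,1]*1.3)&(p[...,2]>50)&(abs(X[...,0]-.6)<.12)&(abs(X[...,1]+.21)<.1)).astype(np.uint8)
    n,l,s,c=cv2.connectedComponentsWithStats(b); i=1+np.argmax(s[1:,4]); print(s[i])
    v,u=np.nonzero(l==i); W=np.array([px2w(cam,a,bb,z=.02)[:2] for a,bb in zip(u,v)])
    print(cam,cv2.minAreaRect((W*1000).astype(np.float32)))
    m=(abs(X[...,0]-.6)<.03)&(abs(X[...,1]+.213)<.03); print('floor z',np.median(X[m],0))
    m=(abs(X[...,0]-.6)<.02)&(abs(X[...,1]+.1)<.02); print('table z',np.median(X[m],0));
```

```text
0.0865 [-0.1916  0.3297 -2.5606] [ 0.0267 -0.0066 -0.0172] 0.5548746086409638
0.088 [-0.6807 -0.9691 -1.854 ] [ 0.001   0.0142 -0.0305] 0.5536517470150036
0.091 [ 0.5192  0.0603 -1.5163] [-0.0083 -0.0767 -0.031 ] 0.5537021131880513
0.096 [ 0.0913 -0.2874 -1.3378] [ 0.0384  0.0056 -0.0176] 0.557530931621661
0.102 [-0.1474  1.1801 -1.1177] [0.0449 0.0645 0.0641] 0.5546491667203421
[-0.0478 -0.1428 -2.3124] 0.5516596797653888
25.5
[216 286  69  68 614]
scene ((593.4388427734375, -210.9349365234375), (120.96206665039062, 151.3422393798828), 83.66305541992188)
floor z [ 0.6014 -0.2132  0.0048]
table z [ 0.6002 -0.1002 -0.0003]
[352 180  51  61 536]
top ((588.9862670898438, -210.58322143554688), (119.49629974365234, 151.44140625), 83.67823791503906)
floor z [ 0.5996 -0.2127  0.005 ]
table z [ 0.6004 -0.0999  0.0005]
```

Run:
```python
from h import *
R=Rt(np.radians(-6.3)); P=np.array([.591,-.211])
manip.move_ptp([*P,.15],R)
manip.move_l([*P,.04],max_speed=.1)
print(manip.current_time(),manip.current_force(),manip.current_grip_width(),manip.current_ee_pos())
snap('scene','scene4'); snap('top','top4')
b=cv2.imread('pics/scene4.png')[220:400,170:350]; cv2.imwrite('pics/c4.png',cv2.resize(b,(600,600),interpolation=cv2.INTER_CUBIC))
```

```text
27.925 [ 0.2926  0.1187 -1.5331] 0.5572337603004487 [ 0.5914 -0.2112  0.0407]
```

View pics/c4.png

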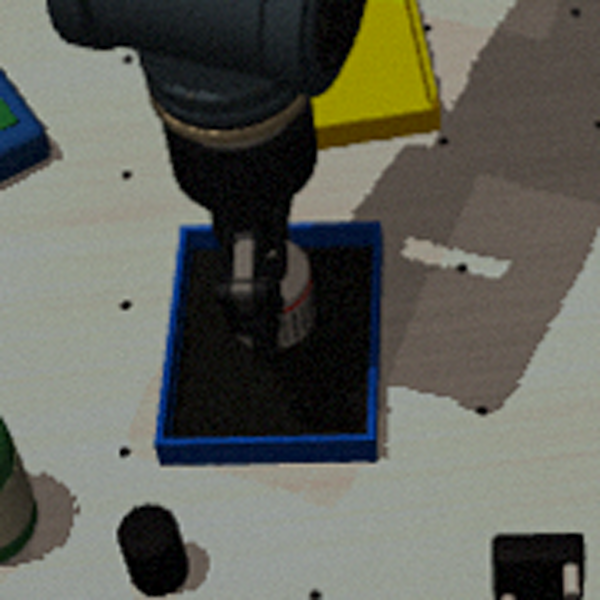

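The cap is upright, held over the middle of the blue tray (crop ~(280,290)); now lowering by feel.

Run:
```python
from h import *
P=[.591,-.211]
manip.move_l([*P,.020],max_speed=.06)
z=.020
while z>.006:
    z-=.0007; manip.move_l([*P,z],max_speed=.02); f=manip.current_force(); print('%.4f'%z,f,manip.current_ee_pos()[2])
    if f[2]>1.8: break
manip.dwell(.3); print(manip.current_force(),manip.current_ft_torque(),manip.current_grip_width(),manip.current_time())
```

```text
0.0193 [-0.1478  0.6541 -1.6487] 0.01949860776528525
0.0186 [ 0.0192 -0.8402 -0.9984] 0.018625363893665405
0.0179 [ 0.0304  0.2817 -1.6348] 0.017823960210754237
0.0172 [-1.02    0.1857 -1.369 ] 0.017145896179558445
0.0165 [-0.1335  0.5214 -1.3354] 0.016443778647725248
0.0158 [-0.1289 -0.9654 -1.0827] 0.01573511597993931
0.0151 [-0.0381 -0.4186 -2.1391] 0.015055726631050162
0.0144 [-0.1684 -0.0294 -1.0224] 0.014319129413644983
0.0137 [-0.4086 -0.6546 -0.8449] 0.013630497675527705
0.0130 [-1.1206  0.2534  2.7167] 0.013298383790999228
[-2.4758  1.1743  5.3517] [ 0.1044  0.3787 -0.0187] 0.5534386068771268 31.3083
```

Run:
```python
from h import *
P=[.591,-.211]
manip.set_gripper(.62); manip.set_gripper(.75); print(manip.current_force(),manip.current_grip_width())
manip.move_l([*P,.09],max_speed=.06); manip.move_l([*P,.2],max_speed=.15)
manip.move_ptp([.42,.05,.28],Rt(0))
print(manip.current_force(),manip.current_time())
for c in('scene','top'): snap(c,c+'5'); print(manip.look_for(c,'cap_center'))
b=cv2.imread('pics/scene5.png')[250:380,190:320]; t=cv2.imread('pics/top5.png')[150:270,315:435]
cv2.imwrite('pics/c5.png',cv2.hconcat([cv2.resize(b,(400,400)),cv2.resize(t,(400,400))]))
```

```text
[-0.2105 -0.0324 -0.4225] 0.7479142995053429
[ 0.2837 -0.3986  0.077 ] 35.35
[{'at': [0.605, -0.208, 0.0475], 'confidence': 0.9}, {'at': [0.5534, 0.0934, 0.0633], 'confidence': 0.22}]
[{'at': [0.5872, -0.2108, 0.0458], 'confidence': 0.74}, {'at': [0.5914, -0.2127, 0.0062], 'confidence': 0.51}]
```

View pics/c5.png

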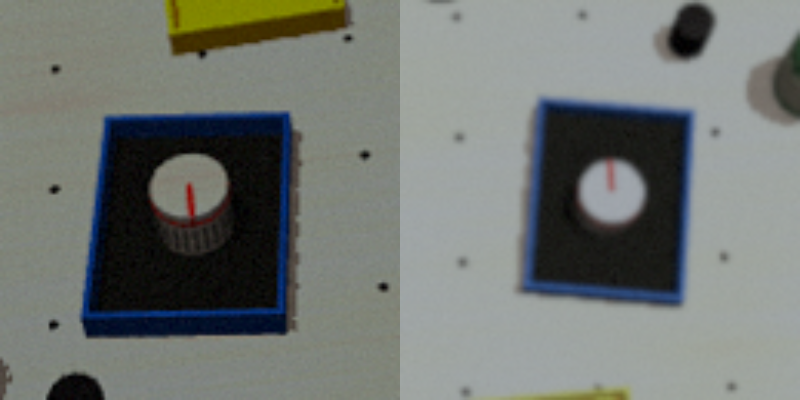

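View pics/scene5.png

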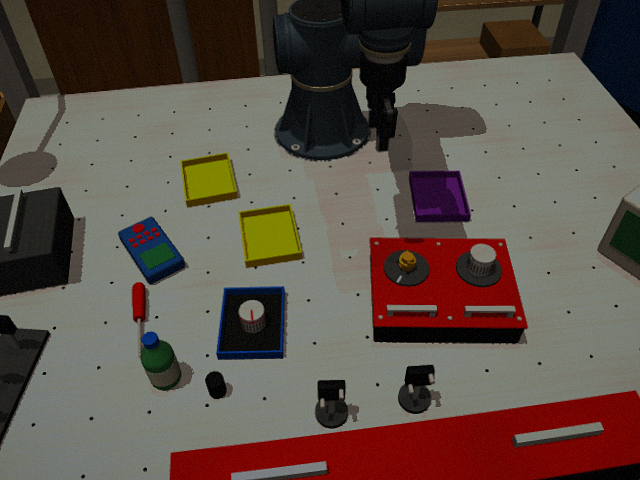

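```bash
python3 -c "
from bench import manip
manip.sign_off()"
```

```text
the job is handed in; nothing more can be done
```

I unscrewed the marked cap 124° clockwise, lifted it off, set it down in the middle of the blue tray, let go and handed the job in after about 35 s. The hand-in gave no verdict.

- **Turning:** I let the cap rise as the thread pushed it, about 10 mm in all. It went level again at the end. Vertical forces stayed under about 5 N during the turn and reached 6 N once while gripping; sideways forces stayed under about 6 N. The lift-off was free.
- **Line meeting the index:** the finger hid the red line at the end of the turn, so I could not see the lines meet. I infer it from the angles: the red line sat at the same angle to the jaws in the first, middle and final pictures, so the cap did not slip in the grip.
- **Placing:** the tool touched down at the expected height with about 5 N. The last pictures show the cap upright in the tray, the bare brass stud, and the plain cap and the other things where they were. The arm is clear of everything.
- **Disagreements:** the two cameras differed by about 8 mm along x on the cap at the start. For the cap I used what the fingers felt, and for the tray the average of the two cameras. After placing, the networks put the cap at x = 0.605 (scene) and 0.587 (top), both well inside the tolerance.

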